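# Slide the culture dish home and snap the hold-down lever over it

## Robot

A 6-joint arm with a two-finger parallel gripper is mounted at the origin on a cart in front of the work surface, level with it; the furniture and walls round the work are solid. World frame = base frame: x ahead of the robot, y to its left, z up, the work surface at z = 0. Lengths are in m, angles in rad, forces in N, time in s.
With the tool pointing down it reaches from about 0.275 to 0.825 m from the base axis. Payload 5.2 kg.
Tool frame: the origin (TCP) lies at the very end of the fingers, on their centre line; the grasp point (between the pads) lies 19 mm behind it; x points along the fingers, z is the direction in which the jaws open and shut, and the axes are right-handed (so a half turn about x gives the same grasp; the last joint's range is limited). The gripper opens to 93 mm and grips with 3 to 60 N. Pads are 15 mm wide; open, the fingers measure 128 mm over their backs; the gripper's body (75 mm by 188 mm) begins 65 mm behind the grasp point.
Start: joints at [-1.304, 0.259, 1.535, -0, 1.348, -0.203], TCP at [0.249, -0.49, 0.192] pointing down, gripper open.
Joint ranges: [-3.14, 3.14], [-0.91, 2.08], [0.19, 2.58], [-1.22, 4.36], [0.22, 2.71], [-3.12, 3.12]. Speed limits (rad/s): [2.57, 2.57, 3.14, 3.14, 3.14, 3.14].

## Interface

Orientations are given as a unit quaternion [x, y, z, w].
In Python, from bench import r gives the robot as it stands.
- The arm moves only by the shell command python3 -m handwheel 'ROWS' [FORCE]. ROWS is JSON, a list of rows, each an object with "twist": the turn, a rotation vector about the tool's x, y, z in units of 10 degrees (1.0 is 10 degrees), a list of three; "dp": the shift along the tool's x, y, z in units of 40 mm (1.0 is 40 mm), a list of three; "fingers": the finger opening in mm, from 0 to 93. A call has 1 to 20 rows; each row shifts and turns the commanded pose from where the row before left it, along the tool's axes as they then stand; what a row does not reach is not made up. A row lasts 1/8 s, in which the tool goes at most 62.5 mm and 10.7 degrees, less where a joint would pass 70% of its speed; a pose out of reach is approached as far as the arm can. A call is refused whole if a number of a shift passes 1 or a number of a turn 1, either way. A call with a gripper value outside its range is refused whole. The fingers move at their own pace and stop on an object; FORCE is the grip in N (left out, the last holds). Time passes only in rows, so rows that do not move let the fingers close. It gives the time, the measured TCP pose, the force and the opening at its end, in the units of the state.
- r.state(): the state, without advancing time (a new reading comes with each control period).
- r.read_camera(name): name is "scene" or "top" or "wrist"; returns the picture (480x640x3 uint8, red, green, blue); there is no depth.
- r.calibration(name): a dict with "fx", "fy", "cx", "cy" (pixels), "pose" (4x4, takes a point from camera to world coordinates). Camera axes: x right, y down, z forward; pixel columns grow to the right and rows downward; lengths in m; the calibration is good to about 2 mm. A picture is of the moment at which its call begins: read the wrist's pose just before it. calibration takes no time and is no camera call; for the wrist camera it gives the pose at the moment of the call.
- r.finish_job(): hands the job in, once; it reports no verdict.
Trained networks look in the newest picture that a camera, given by its name, has taken for a name from the list of things; names that differ only in an ending like _2 or _b are one class to them, and where a whole thing is asked for, a point or a joint stands for the part that bears it (a point fixed in the world has none). Each returns a list of dicts, best first, with "conf" (0 to 1); they miss things now and then, are a little off and sometimes report something else, mostly with a low value. They report only what shows in the picture. A call takes as long as a camera call. They do not tell look-alikes from the thing itself.
- r.boxes_of(camera, label): "position" ([column, row] in pixels, amid what is visible of it).
- r.silhouettes(camera, label): "region" (480x640 bool, what is visible of it) and "position" ([column, row] in pixels, amid what is visible of it).
The state is a dict: "time": time; "joints": joint angles; "qvel": joint speeds; "joint_torque": joint torques, N m; "eef_pos": TCP position; "ee_rot": TCP orientation; "force": force on the tool from outside, world axes, zero at the start; "torque": the same for the moment, N m; "gripper_width": opening from 0.0 (shut) to 1.0 (fully open).
Only numpy, scipy, OpenCV 4.12 (cv2) and the standard library are available. Lean on these libraries where they do the work, as an engineer would, in place of code of your own. Each camera call takes 0.05 s, during which the arm holds its last target. There are 200 camera calls.

## Task

Push the culture dish along the channel of the stand with the fingertips until it is fully home against the stop, then push the upright hold-down lever over past its dead point so that it snaps down and stays locked on the dish. Do not pick up or lift the dish, and leave the dropper bottle, the tape roll and the sample tube where they are.

Things in the scene. Friction and masses are not known exactly. Their poses are not given: they have to be found in the camera images.
- dish_stand: Fixed stand: a flat grey block 84 mm wide (x) and 242 mm long (y, from -130 to +112 mm from the origin) with a bright metal deck 40 mm above the worktop. Origin at the worktop level; +y runs along the channel from the open end to the stop. Two guide rails, 63 mm apart and 8 mm higher than the deck, run from y = -125 to +35 mm. The stop is a 44 mm wide bar across the far end of the channel, 10 mm higher than the deck, its face at y = +49 mm. The lever stands behind it.
- dish_home (a point): Point on the deck (z = 40 mm in the stand, y = +20 mm), middle of the white round window: where the centre of the dish's underside lies when the dish is against the stop. Axes as the stand's.
- dish_center (a point): Centre of the loose lidded petri dish that lies flat on the deck between the rails, half-way up: 6 mm above the deck. The dish looks 63 mm across and 14 mm high; its solid part is 58 mm across and 12 mm high. About 20 g. It starts 65 to 105 mm short of home.
- lever_hinge (a point): Axis of the lever's hinge, 64 mm above the worktop, at y = +75 mm of the stand; the axis runs along the stand's x.
- lever_tab (a point): Middle of the black push tab at the lever's free end, 92 mm from the hinge axis. The tab is 34 mm wide (stand's x), 12 mm thick and 22 mm along the lever; the lever below it is a steel bar 16 mm wide and 7 mm thick. Open, the tab is about 150 mm above the worktop. A rubber foot stands out from the lever 55 mm from the hinge, on the side of the dish.
- clamp_lever (a joint): Lever angle, rad. 0 = open: the lever leans 0.35 rad back from upright, away from the dish (towards the stand's +y). It grows as the tab is pushed towards the stand's -y, over the dish; upright at 0.35; springs hold it open up to the dead point at 0.79 and beyond that snap it down by themselves; about 1.91 = locked, the lever level and its foot on the lid of the dish. It takes about 2 to 5 N at the tab.
- dropper_bottle: Bystander: loose dropper bottle, 33 mm across, 76 mm high, standing on the worktop past the lever end of the stand. Origin at the centre of its underside.
- tape: Bystander: loose tape roll, 60 mm across, 19 mm high, lying on the worktop past the open end of the stand. Origin at the centre of its underside.
- tube: Bystander: loose capped sample tube, 86 mm long (along its y), 17 mm across, lying on the worktop beyond the stand. Origin at the centre of its underside.
There are look-alikes about, which are no part of the job. There is more than one size of the part that bears dish_center; the job needs the smaller.

How it is judged:
On the way, in this order (a step that is already met when the one before it is completed fails the run):
1. the dish is home against the stop while the lever is still open (y of dish_center in the frame of dish_home above -0.004 m and value of joint clamp_lever below 0.7 rad), for 0.1 s.
2. the lever has snapped over into lock (value of joint clamp_lever above 1.82 rad), for 0.2 s.
At the end, for the whole second after the job is handed in: The lever is locked (over 1.82 rad) with its foot pressing on the dish, and the dish lies flat on the deck, within 4 mm of the stop (value of joint clamp_lever above 1.82 rad and horizontal distance between dish_center and dish_home below 0.0065 m and y of dish_center in the frame of dish_home above -0.004 m and z of dish_center in the frame of dish_home below 0.01 m and angle between dish_center's own z axis and vertical below 0.08 rad and contact force between clamp_lever and dish above 0.5 N); the robot touches nothing.
It fails at once if the dish is lifted or tipped (z of dish_center in the frame of dish_home above 0.014 m or angle between dish_center's own z axis and vertical above 0.35 rad).
It fails at once if a bystander is disturbed (distance of any of dropper_bottle, tape, tube from where it was at the start of the episode above 0.015 m).
It also fails if it takes over 43 s, if anything falls off the work surface, if the arm or the gripper's body presses on something with over 40 N, if the wrist force passes 120 N, or if a joint passes its speed limit or range.

## Working session

There is one attempt and no reset: what is moved stays moved. The work goes in short steps, Python scripts to look and compute and a shell command to move; the robot and the scene stay as the last step left them, time stands still between calls to the robot, and variables do not carry over. Pictures are saved under pics/ and viewed, about 8 in all and at most 12, crops included, and the job is handed in when it is done.

```bash
mkdir -p pics; ls
python3 - <<'E'
from bench import r
import cv2,numpy as np
s=r.state(); print(s)
for c in ("scene","top"):
    im=r.read_camera(c); cv2.imwrite(f"pics/{c}0.png",im[...,::-1])
    k=r.calibration(c); print(c,k['fx'],k['cx'],k['cy'],np.round(k['pose'],3).tolist())
    for l in ("dish_stand","dish_center","clamp_lever","lever_tab","dropper_bottle","tape","tube"):
        print(l,[(np.round(d['position']).tolist(),round(d['conf'],2)) for d in r.boxes_of(c,l)])
E
```

```text
pics
{'time': 0.0, 'joints': array([-1.30378272e+00,  2.59327408e-01,  1.53608118e+00,  1.70559267e-05,
        1.34800989e+00, -2.02775924e-01]), 'qvel': array([-0.00053126, -0.00123649,  0.00022395,  0.00047249,  0.00077412,
        0.00079578]), 'joint_torque': array([ 2.69884687e-03, -4.37303996e+01, -2.84001106e+01,  7.21529871e-02,
        4.11075039e-02, -1.36786180e-04]), 'eef_pos': array([ 0.24886158, -0.48980542,  0.19092692]), 'ee_rot': array([ 0.37034594,  0.60310565, -0.36945423,  0.60217193]), 'force': array([-0.05441055, -0.34282884, -0.20427112]), 'torque': array([ 0.01905238, -0.00286332, -0.03708876]), 'gripper_width': 1.0002821526153725}
scene 465.69388850783275 325.4958823434022 236.64663148699213 [[-0.871, -0.209, 0.445, 0.102], [-0.491, 0.401, -0.774, 0.599], [-0.017, -0.892, -0.451, 0.512], [0.0, 0.0, 0.0, 1.0]]
dish_stand [([352.0, 282.0], 0.75)]
dish_center [([382.0, 254.0], 0.82), ([300.0, 360.0], 0.7)]
clamp_lever [([327.0, 252.0], 0.73)]
lever_tab []
dropper_bottle [([289.0, 308.0], 0.59)]
tape [([416.0, 249.0], 0.57)]
tube [([231.0, 320.0], 0.66)]
top 474.5281813334621 323.53452229541415 243.43545663343238 [[0.011, -0.993, 0.114, 0.385], [-1.0, -0.01, 0.012, -0.067], [-0.01, -0.114, -0.993, 0.95], [0.0, 0.0, 0.0, 1.0]]
dish_stand []
dish_center [([344.0, 269.0], 0.7), ([232.0, 278.0], 0.65), ([384.0, 281.0], 0.56)]
clamp_lever [([298.0, 256.0], 0.75)]
lever_tab [([383.0, 278.0], 0.66), ([300.0, 254.0], 0.6)]
dropper_bottle [([269.0, 240.0], 0.63)]
tape [([446.0, 298.0], 0.69)]
tube [([265.0, 240.0], 0.55), ([255.0, 198.0], 0.5)]
```

View pics/top0.png

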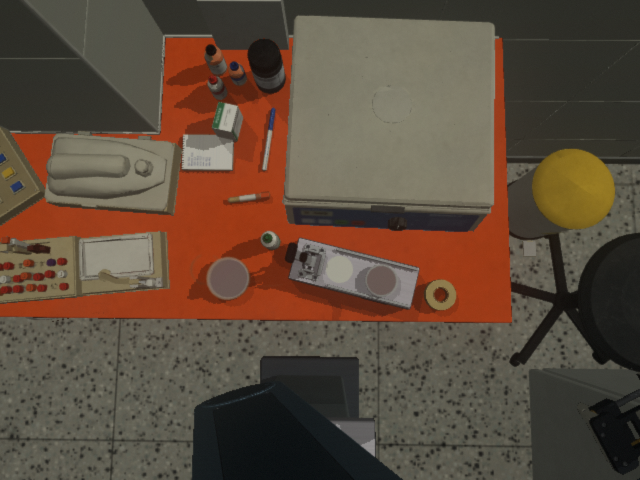

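View pics/scene0.png

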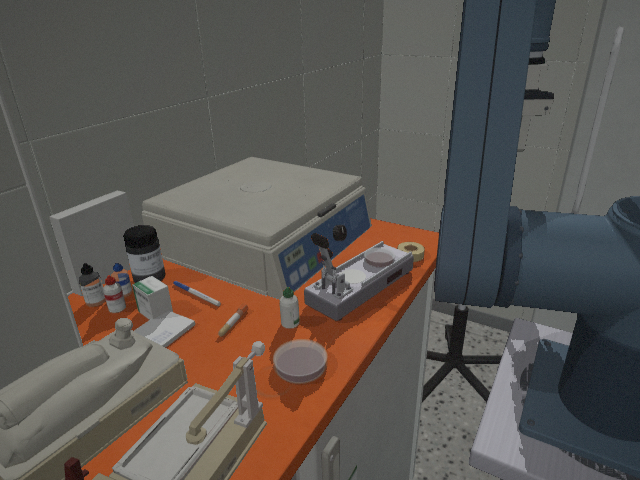

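The top view shows the stand running from its lever end near (300,255) to its open end near (417,285). The white window is at (339,268) and the small dish at (381,281). The large dish at (228,278) is a look-alike. The bottle is at (270,240), the tape at (441,295) and the tube at (246,198). The scene view agrees: the lever is upright and the centrifuge stands close on the far side.

```bash
cat > h.py <<'E'
from bench import r
import cv2,numpy as np
from scipy.spatial.transform import Rotation as R
def proj(c,uv,z):
    k=r.calibration(c);P=k['pose'];d=P[:3,:3]@[(uv[0]-k['cx'])/k['fx'],(uv[1]-k['cy'])/k['fy'],1]
    return P[:3,3]+d*(z-P[2,3])/d[2]
def pix(c,p):
    k=r.calibration(c);P=k['pose'];q=P[:3,:3].T@(np.asarray(p)-P[:3,3]);return [k['cx']+k['fx']*q[0]/q[2],k['cy']+k['fy']*q[1]/q[2]]
E
python3 - <<'E'
from h import *
np.set_printoptions(precision=4,suppress=True)
im=r.read_camera("top")
s=r.state();print(R.from_quat(s['ee_rot']).as_matrix())
hsv=cv2.cvtColor(im,cv2.COLOR_RGB2HSV)
# window: brightest blob around (339,268)
g=(hsv[...,1]<45)&(hsv[...,2]>205); roi=np.zeros_like(g);roi[245:295,318:362]=1
n,l,st,ce=cv2.connectedComponentsWithStats((g&roi).astype(np.uint8));print(st,ce)
for d in r.silhouettes("top","dish_center"):
    ys,xs=np.where(d['region']);print(d['conf'],d['position'],len(xs),xs.min(),xs.max(),ys.min(),ys.max(),proj("top",[xs.mean(),ys.mean()],.047))
print('win',proj("top",(339.5,268.5),.04))
print('tab',proj("top",(291,252),.15))
for c in [(303,238),(418,267),(411,307),(288,277)]: print(c,proj("top",c,.04))
print('bottle',proj("top",(270,240),.07),'tape',proj("top",(441,295),.015),'centrif top edge',[proj("top",(286,207),z) for z in(.15,.2,.25)])
cv2.imwrite("pics/crop.png",cv2.resize(im[215:325,250:470,::-1],None,fx=3.6,fy=3.6,interpolation=cv2.INTER_CUBIC))
E
```

```text
[[-0.      0.8917  0.4527]
 [-0.      0.4527 -0.8917]
 [-1.     -0.      0.    ]]
[[     0      0    640    480 307200]] [[319.5 239.5]]
0.9 [384.9, 277.6] 916 364 398 264 296 [ 0.4193 -0.1666  0.047 ]
0.75 [231.7, 278.0] 1429 206 248 258 299 [0.4197 0.1258 0.047 ]
0.17 [250.7, 196.1] 271 228 269 192 202 [0.5769 0.0899 0.047 ]
win [ 0.4412 -0.0872  0.04  ]
tab [ 0.4615 -0.0023  0.15  ]
(303, 238) [ 0.4994 -0.0162  0.04  ]
(418, 267) [ 0.4456 -0.2375  0.04  ]
(411, 307) [ 0.3695 -0.2233  0.04  ]
(288, 277) [0.4238 0.0114 0.04  ]
bottle [0.4913 0.0439 0.07  ] tape [ 0.393  -0.2864  0.015 ] centrif top edge [array([0.5388, 0.0078, 0.15  ]), array([0.5292, 0.0031, 0.2   ]), array([ 0.5196, -0.0015,  0.25  ])]
```

View pics/crop.png

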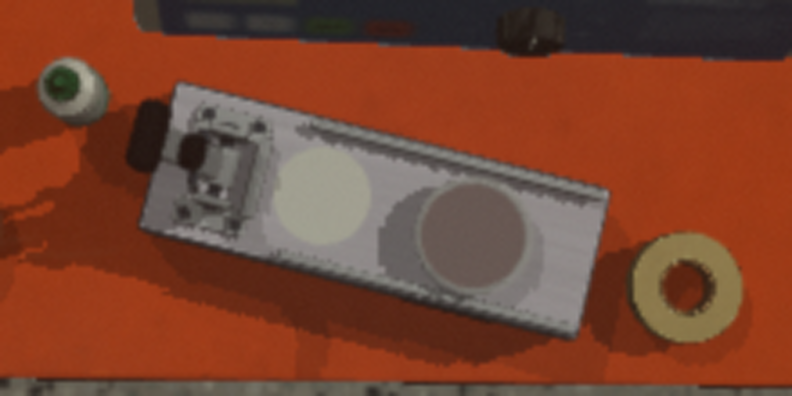

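The crop shows the window at (339.2,269.4), the dish at (381.4,280.6) and the tab at (291,253) in full-image pixels. The stand's corners are also clear.

Run:
```python
from h import *
np.set_printoptions(precision=4,suppress=True)
TL,TR,BR,BL=[proj("top",(x/3.6+250,y/3.6+215),.04) for x,y in [(176,83),(608,190),(578,338),(140,228)]]
far=(TL+BL)/2;op=(TR+BR)/2;v=far-op;print(np.linalg.norm(v),np.linalg.norm(TL-BL))
w=proj("top",(339.2,269.4),.04);d=proj("top",(381.4,280.6),.053);t=proj("top",(291.1,252.8),.155)
e=v/np.linalg.norm(v);print('axis',e,'win',w,'dish',d,'tab',t)
ex=np.array([e[1],-e[0],0]);print('ex',ex)
# stand origin: avg of window and outline
o=(w-e*.02);o2=(far+op)/2+e*.009;print(o,o2)
o=(o+o2)/2;o[2]=0
for n,p in dict(dish=d,tab=t,win=w,bottle=proj("top",(270,240),.07)).items(): print(n,(p-o)@ex,(p-o)@e)
M=R.from_quat(r.state()['ee_rot']).as_matrix();z=M[:,2]
for s in(1,-1): print('rot about tool x deg to align tool z with',s,np.degrees(np.arctan2(np.cross(z,s*e)@M[:,0],z@(s*e))))
print('start push',o+e*(((d-o)@e)-.065),'tcp',r.state()['eef_pos'])
np.save('o.npy',[o,e,ex])
```

```text
0.23804438807450742 0.07998121934107873
axis [0.2322 0.9727 0.    ] win [ 0.4394 -0.0866  0.04  ] dish [ 0.4184 -0.1659  0.053 ] tab [ 0.4596 -0.0029  0.155 ]
ex [ 0.9727 -0.2322  0.    ]
[ 0.4348 -0.1061  0.04  ] [ 0.4347 -0.1063  0.04  ]
dish -0.0020691044205779266 -0.06193818525221242
tab 0.0002027613821000446 0.106250166059842
win -6.110655724793609e-06 0.020124097095785876
bottle 0.02014648223546622 0.1590879473197988
rot about tool x deg to align tool z with 1 -139.65755756901348
rot about tool x deg to align tool z with -1 40.34244243098654
start push [ 0.4053 -0.2296  0.    ] tcp [ 0.249  -0.4904  0.1918]
```

```bash
python3 -m handwheel '[{"twist":[1,0,0],"dp":[0,0,0],"fingers":0},{"twist":[1,0,0],"dp":[0,0,0],"fingers":0},{"twist":[1,0,0],"dp":[0,0,0],"fingers":0},{"twist":[1,0,0],"dp":[0,0,0],"fingers":0},{"twist":[0.034,0,0],"dp":[0,0.3,-0.9],"fingers":0},{"twist":[0,0,0],"dp":[0,0.3,-0.9],"fingers":0},{"twist":[0,0,0],"dp":[0,0.3,-0.9],"fingers":0},{"twist":[0,0,0],"dp":[0,0.3,-0.9],"fingers":0},{"twist":[0,0,0],"dp":[0,0.3,-0.9],"fingers":0},{"twist":[0,0,0],"dp":[0,0.3,-0.9],"fingers":0},{"twist":[0,0,0],"dp":[0,0.3,-0.9],"fingers":0},{"twist":[0,0,0],"dp":[0,0.2,-0.9],"fingers":0},{"twist":[0,0,0],"dp":[0.9,0,-0.1],"fingers":0},{"twist":[0,0,0],"dp":[0.9,0,0],"fingers":0},{"twist":[0,0,0],"dp":[0,0,0],"fingers":0}]'
cat > st.py <<'E'
from h import *
np.set_printoptions(precision=4,suppress=True)
o,e,ex=np.load('o.npy')
s=r.state();p=s['eef_pos'];print('t',s['time'],'tcp',p,'stand',(p-o)@ex,(p-o)@e,p[2],'f',s['force'],'g',s['gripper_width']);M=R.from_quat(s['ee_rot']).as_matrix();print(M[:,0],M[:,2]@e)
E
python3 - <<'E'
from st import *
im=r.read_camera("wrist");cv2.imwrite("pics/w1.png",im[...,::-1])
E
```

```text
time: 2.78
eef_pos: [0.4045, -0.2259, 0.1178]
ee_rot: [-0.555, -0.44, 0.555, -0.436]
force: [-0.3, -0.1, -0.2]
gripper_width: 0.003
t 2.775 tcp [ 0.4045 -0.2259  0.1178] stand -0.0016272463809689252 -0.12350941183120934 0.11780458195793275 f [-0.2857 -0.0751 -0.1964] g 0.0032299783277194437
[-0.0041  0.0038 -1.    ] -0.999996157494847
```

View pics/w1.png

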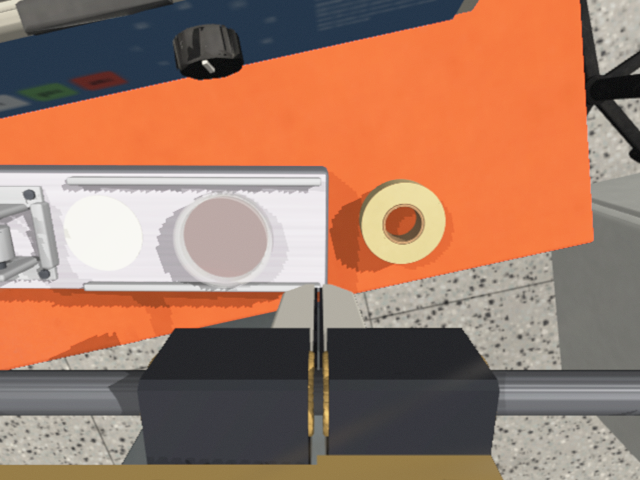

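The wrist view shows the rails parallel to the image rows, so the yaw is right. The dish at (222,238) lies clear of the fingers at (318,290).

```bash
python3 -m handwheel '[{"twist":[0,0,0],"dp":[0.6,0,0],"fingers":0},{"twist":[0,0,0],"dp":[0.6,0,0],"fingers":0},{"twist":[0,0,0],"dp":[0.5,0,0],"fingers":0},{"twist":[0,0,0],"dp":[0.1,0,0],"fingers":0},{"twist":[0,0,0],"dp":[0,0,0],"fingers":0}]'
python3 st.py
python3 -m handwheel '[{"twist":[0,0,0],"dp":[0,0.02,-0.2],"fingers":0},{"twist":[0,0,0],"dp":[0,0,-0.2],"fingers":0},{"twist":[0,0,0],"dp":[0,0,-0.2],"fingers":0},{"twist":[0,0,0],"dp":[0,0,-0.2],"fingers":0},{"twist":[0,0,0],"dp":[0,0,-0.2],"fingers":0},{"twist":[0,0,0],"dp":[0,0,-0.2],"fingers":0},{"twist":[0,0,0],"dp":[0,0,0],"fingers":0}]'
python3 - <<'E'
from st import *
im=r.read_camera("wrist");cv2.imwrite("pics/w2.png",im[...,::-1])
E
```

```text
time: 3.45
eef_pos: [0.4069, -0.2285, 0.0489]
ee_rot: [0.555, 0.437, -0.555, 0.439]
force: [0.4, -0.2, 0.9]
gripper_width: 0.002
t 3.45 tcp [ 0.4069 -0.2285  0.0489] stand 0.0012510493599149743 -0.1254550870034956 0.04894771548994429 f [ 0.3834 -0.2082  0.8928] g 0.0015045515758886734
[ 0.0014 -0.0013 -1.    ] -0.9999995490271707
time: 4.32
eef_pos: [0.418, -0.1805, 0.0477]
ee_rot: [-0.555, -0.438, 0.555, -0.438]
force: [-0.1, -0.0, -0.0]
gripper_width: 0.004
t 4.325 tcp [ 0.418  -0.1805  0.0477] stand 0.000984377898161988 -0.0761290062928265 0.04771556403610303 f [-0.0816 -0.0389 -0.0141] g 0.004225358794542077
[-0.0002  0.0002 -1.    ] -0.9999994808191548
```

View pics/w2.png

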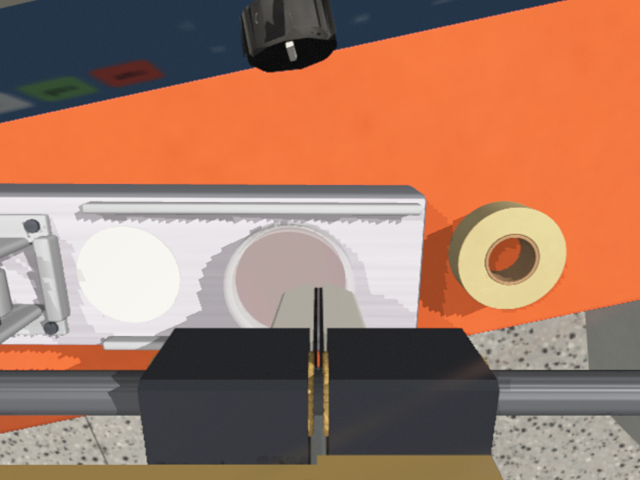

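The wrist view now shows the dish centre near (290,280), about 28 px from the fingertips. That looks too close, so I'll compare it with projected points and the top camera.

Run:
```python
from st import *
k=r.calibration("wrist");print(k['pose'],k['fx'])
im=r.read_camera("wrist")
print('tcp pix',pix("wrist",p))
for l in("dish_center",):
  for c in("wrist","top","scene"):
    im=r.read_camera(c)
    for d in r.silhouettes(c,l):
      ys,xs=np.where(d['region']);q=proj(c,d['position'],.05);print(c,d['conf'],d['position'],[xs.min(),xs.max(),ys.min(),ys.max()],'stand',(q-o)@ex,(q-o)@e)
    cv2.imwrite(f"pics/{c}3.png",im[...,::-1])
for y in(-.13,-.0925,-.062,.02): print(y,pix("wrist",o+e*y+[0,0,.046]),pix("scene",o+e*y+[0,0,.046]))
print('circle pts of dish fit:',[((proj("wrist",u,.053)-o)@ex,(proj("wrist",u,.053)-o)@e) for u in[(225,278),(355,278),(290,222)]])
im=cv2.imread("pics/scene3.png");cv2.imwrite("pics/s3c.png",cv2.resize(im[200:350,260:460],None,fx=4,fy=4,interpolation=cv2.INTER_CUBIC))
```

```text
t 4.375 tcp [ 0.4181 -0.1809  0.0477] stand 0.0011047375477965878 -0.07651434151850298 0.04773641293208576 f [ 0.9063 -0.447  -0.7867] g 0.006755116527095561
[-0.0001 -0.0001 -1.    ] -0.9999996992047676
[[-0.2309 -0.9361 -0.2652  0.492 ]
 [-0.973   0.2221  0.0633 -0.1996]
 [-0.0004  0.2726 -0.9621  0.2396]
 [ 0.      0.      0.      1.    ]] 420.50881543286573
tcp pix [np.float64(315.1373752968124), np.float64(282.34414797372364)]
wrist 0.7 [273.6, 269.8] [np.int64(222), np.int64(352), np.int64(221), np.int64(339)] stand 0.008431304878532445 -0.0568970552012702
top 0.97 [228.7, 278.8] [np.int64(206), np.int64(249), np.int64(257), np.int64(299)] stand -0.06874992496314136 0.21927631344654028
scene 0.76 [381.0, 257.2] [np.int64(364), np.int64(394), np.int64(248), np.int64(267)] stand -0.007581224921820632 -0.06254114459247095
scene 0.74 [303.1, 361.2] [np.int64(273), np.int64(327), np.int64(339), np.int64(383)] stand -0.10633708431963285 0.2559356389603862
-0.13 [np.float64(423.15837287701504), np.float64(283.0511522862254)] [np.float64(397.1975180022515), np.float64(245.92430349085407)]
-0.0925 [np.float64(347.09831980638444), np.float64(283.0267492363532)] [np.float64(386.69316929266284), np.float64(252.3454672059852)]
-0.062 [np.float64(285.2433454660756), np.float64(283.00690373319196)] [np.float64(377.7499589852108), np.float64(257.8123285136813)]
0.02 [np.float64(118.97675236949317), np.float64(282.95355888527797)] [np.float64(351.73378511597747), np.float64(273.7156573419763)]
circle pts of dish fit: [(np.float64(0.005325706869101664), np.float64(-0.03410388794014122)), (np.float64(0.005346512612016302), np.float64(-0.09567671536430639)), (np.float64(0.032587639335579024), np.float64(-0.06538192886591007))]
```

View pics/s3c.png

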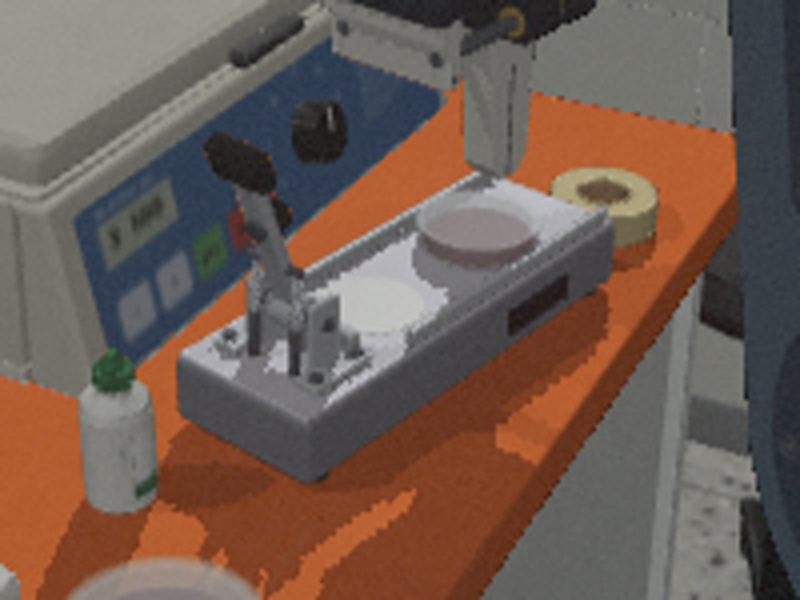

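Run:
```python
from st import *
def ray(c,u):
    k=r.calibration(c);a=proj(c,u,.0);b=k['pose'][:3,3];d=a-b;return b,d/np.linalg.norm(d)
print('tcp in scene',pix("scene",p),'top',pix("top",p))
b1,d1=ray("wrist",(318,290));
for u in [(382.5,243.7),(378,241),(388,244)]:
    b2,d2=ray("scene",u);t=np.linalg.lstsq(np.c_[d1,-d2],b2-b1,rcond=None)[0];q1=b1+t[0]*d1;q2=b2+t[1]*d2;print(q1,q2,np.linalg.norm(q1-q2))
    q=(q1+q2)/2;print('stand',(q-o)@ex,(q-o)@e,q[2])
s=cv2.imread("pics/scene3.png")[190:290,330:440];t=cv2.imread("pics/top3.png")[215:325,300:440]
a=cv2.resize(s,None,fx=4,fy=4,interpolation=cv2.INTER_CUBIC)[:400];b=cv2.resize(t,None,fx=2.5,fy=2.5,interpolation=cv2.INTER_CUBIC)
C=np.zeros((400,800,3),np.uint8);C[:,:440]=a;C[:275,440:790]=b;cv2.imwrite("pics/cmp.png",C)
```

```text
t 4.725 tcp [ 0.418  -0.1813  0.0477] stand 0.0011015208977218306 -0.07701675596967086 0.04772212793790245 f [ 0.5287 -0.0856 -0.5109] g 0.005592260534469206
[-0.0001 -0.     -1.    ] -0.9999999337948605
tcp in scene [np.float64(381.7970367037629), np.float64(254.18474340672748)] top [np.float64(389.232594066272), np.float64(281.00920851603667)]
[ 0.4222 -0.1835  0.0687] [ 0.4191 -0.1854  0.0698] 0.003863172714005632
stand 0.0044646080227360024 -0.07945525689661305 0.0692323728155875
[ 0.4253 -0.1843  0.0761] [ 0.428  -0.1826  0.0751] 0.0033053904773273526
stand 0.010007849964009568 -0.07704355335898783 0.07561446441459924
[ 0.4208 -0.1832  0.0652] [ 0.409  -0.1901  0.0694] 0.014344092186893804
stand -0.0006205947672170007 -0.082909334247206 0.06728821811426067
```

View pics/cmp.png

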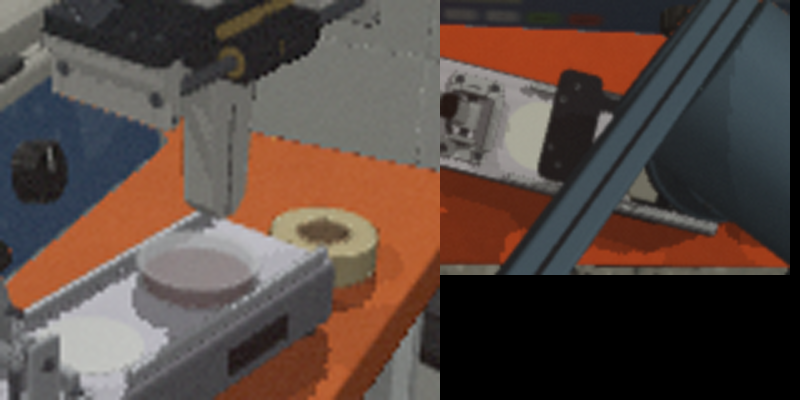

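Triangulating the scene and wrist views puts the physical fingertips at z ≈ 0.068, about 20 mm above the reported TCP. That means the fingers passed over the dish without touching it, and the dish hasn't moved. I'll back off and descend in small steps, watching the force.

```bash
python3 -m handwheel '[{"twist":[0,0,0],"dp":[0,0,0.4],"fingers":0},{"twist":[0,0,0],"dp":[0,0,0.5],"fingers":0},{"twist":[0,0,0],"dp":[0,0,0.3],"fingers":0},{"twist":[0,0,0],"dp":[0.1,0,0],"fingers":0},{"twist":[0,0,0],"dp":[0.1,0,0],"fingers":0},{"twist":[0,0,0],"dp":[0.05,0,0],"fingers":0},{"twist":[0,0,0],"dp":[0,0,0],"fingers":0}]'
python3 - <<'E'
from st import *
im=r.read_camera("scene");cv2.imwrite("pics/s4.png",cv2.resize(im[190:290,330:440,::-1],None,fx=5,fy=5,interpolation=cv2.INTER_CUBIC))
print('tcp in scene',pix("scene",p))
E
```

```text
time: 5.6
eef_pos: [0.4068, -0.2273, 0.0375]
ee_rot: [-0.555, -0.439, 0.555, -0.438]
force: [-0.2, -0.3, 1.0]
gripper_width: 0.002
t 5.6 tcp [ 0.4068 -0.2273  0.0375] stand 0.0009033883365977264 -0.12426236748823881 0.03749388797464936 f [-0.1982 -0.2827  1.004 ] g 0.0023660851113161577
[-0.0005  0.0005 -1.    ] -0.9999996951427986
tcp in scene [np.float64(395.0676340305388), np.float64(250.2892962099311)]
```

View pics/s4.png

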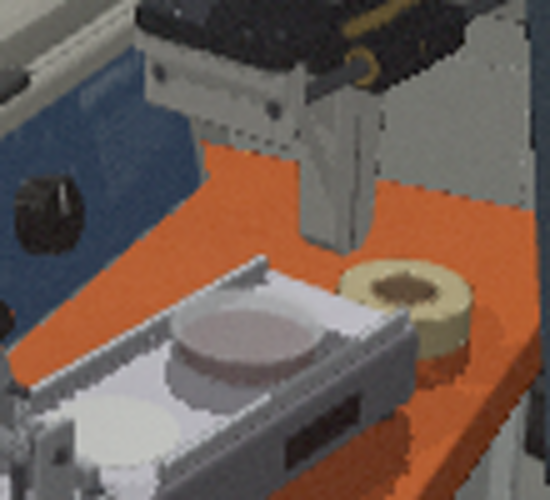

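The tips still show about 20 mm above the reported TCP. The reported z of 0.0375 is below the deck with no contact force, which confirms the offset. I'll lower another 11 mm and push.

```bash
python3 -m handwheel '[{"twist":[0,0,0],"dp":[0.1,0,0],"fingers":0},{"twist":[0,0,0],"dp":[0.1,0,0],"fingers":0},{"twist":[0,0,0],"dp":[0.05,0,0],"fingers":0},{"twist":[0,0,0],"dp":[0,0,0],"fingers":0}]'
python3 st.py
python3 -m handwheel '[{"twist":[0,0,0],"dp":[0,0,-0.2],"fingers":0},{"twist":[0,0,0],"dp":[0,0,-0.2],"fingers":0},{"twist":[0,0,0],"dp":[0,0,-0.2],"fingers":0},{"twist":[0,0,0],"dp":[0,0,-0.2],"fingers":0},{"twist":[0,0,0],"dp":[0,0,-0.2],"fingers":0},{"twist":[0,0,0],"dp":[0,0,-0.2],"fingers":0},{"twist":[0,0,0],"dp":[0,0,0],"fingers":0}]'
python3 - <<'E'
from st import *
print('tcp in scene',pix("scene",p))
im=r.read_camera("scene");cv2.imwrite("pics/s5.png",cv2.resize(im[190:290,300:440,::-1],None,fx=5,fy=5,interpolation=cv2.INTER_CUBIC))
for c in("wrist","scene"):
    r.read_camera(c)
    for d in r.silhouettes(c,"dish_center"):
      q=proj(c,d['position'],.05);print(c,d['conf'],d['position'],'stand',(q-o)@ex,(q-o)@e)
E
```

```text
time: 6.15
eef_pos: [0.4067, -0.2277, 0.0275]
ee_rot: [-0.555, -0.438, 0.555, -0.438]
force: [0.3, -0.6, 0.5]
gripper_width: 0.005
t 6.15 tcp [ 0.4067 -0.2277  0.0275] stand 0.0009457909993466449 -0.12469150279061185 0.02751500613589046 f [ 0.2602 -0.5876  0.5163] g 0.005225532787925774
[-0.0004  0.0004 -1.    ] -0.9999999646272126
time: 7.02
eef_pos: [0.418, -0.1804, 0.0277]
ee_rot: [-0.555, -0.439, 0.555, -0.438]
force: [-0.1, 0.4, 0.2]
gripper_width: 0.006
t 7.025 tcp [ 0.418  -0.1804  0.0277] stand 0.0009746208818185759 -0.07612686592190997 0.027735984998853914 f [-0.0537  0.4283  0.1828] g 0.006091122118282545
[-0.0002  0.0001 -1.    ] -0.9999994163887281
tcp in scene [np.float64(381.2221300610501), np.float64(262.83030598299524)]
wrist 0.56 [268.2, 277.8] stand 0.012059474152995122 -0.0566242180148701
scene 0.68 [302.2, 360.3] stand -0.10402654870121161 0.25547505538543736
scene 0.67 [381.0, 257.1] stand -0.007335078581805452 -0.0628707245649464
scene 0.55 [326.8, 252.3] stand 0.08863489512620273 -0.0058714037001604494
```

View pics/s5.png

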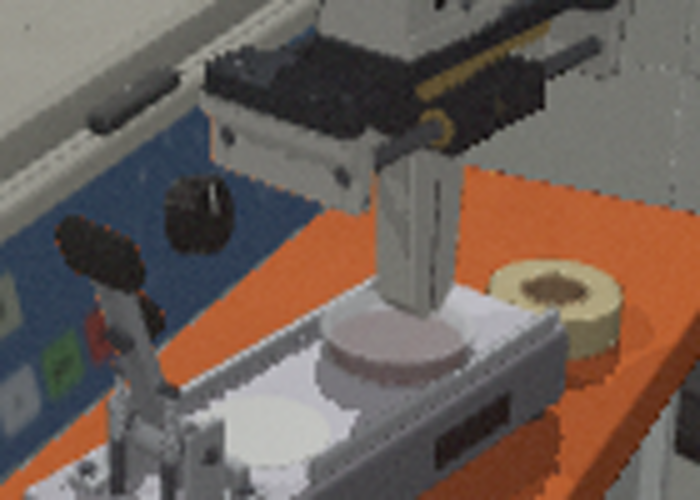

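The dish still hasn't moved, and the tips overlap its back rim from above, so they are higher than I estimated. I'll find the deck by touch: retreat, then lower in small steps until the force shows contact.

```bash
Z='{"twist":[0,0,0],"dp":[0.05,0,0],"fingers":0}'; python3 -m handwheel '[{"twist":[0,0,0],"dp":[0,0,0.5],"fingers":0},{"twist":[0,0,0],"dp":[0,0,0.4],"fingers":0},{"twist":[0,0,0],"dp":[0,0,0.2],"fingers":0},{"twist":[0,0,0],"dp":[0,0,0],"fingers":0},{"twist":[0,0,0],"dp":[0.05,0,0],"fingers":0},{"twist":[0,0,0],"dp":[0.05,0,0],"fingers":0},{"twist":[0,0,0],"dp":[0,0,0],"fingers":0}]'
python3 -m handwheel '[{"twist":[0,0,0],"dp":[0.05,0,0],"fingers":0},{"twist":[0,0,0],"dp":[0,0,0],"fingers":0}]' | grep -E "eef|force"
python3 -m handwheel '[{"twist":[0,0,0],"dp":[0.05,0,0],"fingers":0},{"twist":[0,0,0],"dp":[0,0,0],"fingers":0}]' | grep -E "eef|force"
python3 - <<'E'
from st import *
from scipy.optimize import fsolve
for n,u,(P) in (("s5",(385,252.4),-.0761),):
    for x in(-.0085,0,.0085):
        print(x,fsolve(lambda q:np.array(pix("scene",o+ex*x+e*q[0]+[0,0,q[1]]))-u,[-.08,.05]))
im=r.read_camera("wrist")
cv2.imwrite("pics/w6.png",im[...,::-1])
for d in r.silhouettes("wrist","dish_center"):
    ys,xs=np.where(d['region']);print(d['conf'],xs.min(),xs.max(),ys.min(),ys.max(),[((proj("wrist",q,.05)-o)@e) for q in((xs.min(),280),(xs.max(),280))])
E
```

```text
time: 8.15
eef_pos: [0.4077, -0.2234, 0.0235]
ee_rot: [-0.555, -0.438, 0.555, -0.438]
force: [-0.0, 0.6, -0.0]
gripper_width: 0.004
eef_pos: [0.4077, -0.2237, 0.0216]
force: [0.4, 0.2, 0.2]
eef_pos: [0.4077, -0.2238, 0.0196]
force: [-0.2, -0.8, -0.2]
t 8.65 tcp [ 0.4077 -0.2238  0.0196] stand 0.0009808278352646806 -0.12072675285663158 0.019616703487752615 f [-0.1832 -0.7717 -0.2289] g 0.006117627602766303
[-0.0002  0.0002 -1.    ] -0.9999999907734576
-0.0085 [-0.0743  0.0565]
0 [-0.0865  0.0484]
0.0085 [-0.0986  0.0403]
0.6 99 255 235 369 [np.float64(-0.03197437749652145), np.float64(-0.0960628317879452)]
0.42 0 339 192 370 [np.float64(0.008709878968495661), np.float64(-0.13056183196396393)]
```

```bash
python3 -m handwheel '[{"twist":[0,0,0],"dp":[0.05,0,0],"fingers":0},{"twist":[0,0,0],"dp":[0.05,0,0],"fingers":0},{"twist":[0,0,0],"dp":[0,0,0],"fingers":0}]' | grep -E "eef|force"
for i in 1; do python3 -m handwheel '[{"twist":[0,0,0],"dp":[0.04,0,0],"fingers":0},{"twist":[0,0,0],"dp":[0,0,0],"fingers":0}]' | grep -E "eef|force"; done
python3 -m handwheel '[{"twist":[0,0,0],"dp":[0.04,0,0],"fingers":0},{"twist":[0,0,0],"dp":[0,0,0],"fingers":0}]' | grep -E "eef|force"
```

```text
eef_pos: [0.4076, -0.2238, 0.0155]
force: [-0.1, 0.2, 0.4]
eef_pos: [0.4077, -0.2239, 0.0141]
force: [-0.3, 0.8, -0.4]
eef_pos: [0.4079, -0.224, 0.0133]
force: [-1.8, 1.8, 8.2]
```

View pics/w6.png

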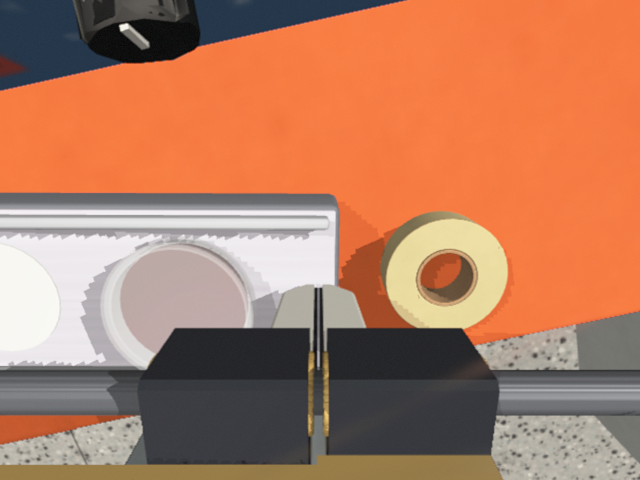

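Contact came at a reported z of about 0.0134, so the real tips sit about 26.6 mm above the reported TCP. The deck is at 0.040. With the fingers shut, the gripper body would come too near the lever at home. I'll open the jaws to 60 mm and push with the back of the front finger instead.

```bash
python3 -m handwheel '[{"twist":[0,0,0],"dp":[-0.15,0,0],"fingers":0},{"twist":[0,0,0],"dp":[0,0,0.5],"fingers":0},{"twist":[0,0,0],"dp":[0,0,0.5],"fingers":60},{"twist":[0,0,0],"dp":[0,0,0],"fingers":60},{"twist":[0,0,0],"dp":[0,0,0],"fingers":60},{"twist":[0,0,0],"dp":[0,0,0],"fingers":60}]'
python3 - <<'E'
from st import *
a=r.read_camera("wrist")[150:450,:,::-1]
print([ (y,[round(v) for v in pix("wrist",o+e*y+[0,0,.046])]) for y in(-.2,-.16,-.1125,-.0925)])
b=cv2.resize(r.read_camera("scene")[190:290,300:440,::-1],None,fx=3,fy=3)
C=np.zeros((600,640,3),np.uint8);C[:300]=a;C[300:600,:420]=b;cv2.imwrite("pics/w7.png",C)
E
```

```text
time: 10.38
eef_pos: [0.3984, -0.2622, 0.0184]
ee_rot: [0.555, 0.438, -0.555, 0.438]
force: [0.5, -0.3, -0.2]
gripper_width: 0.387
t 10.375 tcp [ 0.3984 -0.2622  0.0184] stand 0.0008138360244199591 -0.16019321618117463 0.01839743615948651 f [ 0.4999 -0.279  -0.2049] g 0.387489169544522
[-0.0004  0.0006 -1.    ] -0.9999998380706684
[(-0.2, [409, 308]), (-0.16, [315, 308]), (-0.1125, [203, 308]), (-0.0925, [156, 308])]
```

View pics/w7.png

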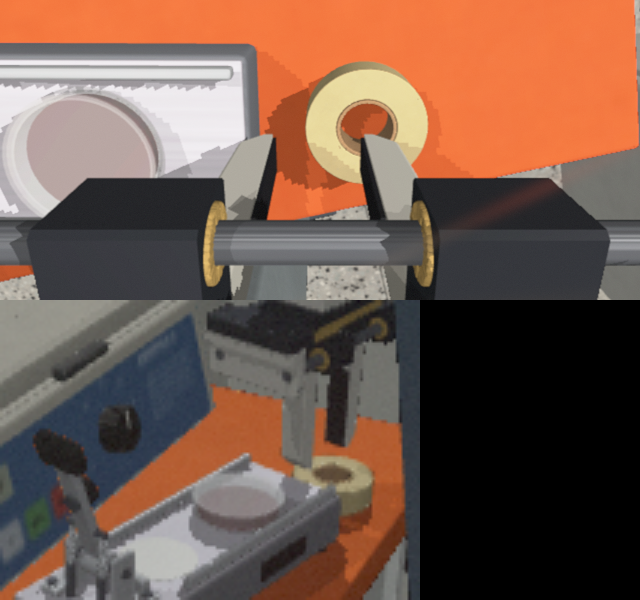

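The front finger's outer face is 12 mm beyond the pad plane, and the jaws are still opening (36 mm so far). Both fingers are clear of the dish and above the tape. Next I'll push most of the way.

```bash
python3 -m handwheel '[{"twist":[0,0,0],"dp":[0,0,0],"fingers":60},{"twist":[0,0,0],"dp":[0,0,0],"fingers":60},{"twist":[0,0,0],"dp":[0,0,0],"fingers":60},{"twist":[0,0,0],"dp":[0,0,-0.2],"fingers":60},{"twist":[0,0,0],"dp":[0,0,-0.2],"fingers":60},{"twist":[0,0,0],"dp":[0,0,-0.2],"fingers":60},{"twist":[0,0,0],"dp":[0,0,-0.2],"fingers":60},{"twist":[0,0,0],"dp":[0,0,-0.2],"fingers":60},{"twist":[0,0,0],"dp":[0,0,-0.2],"fingers":60},{"twist":[0,0,0],"dp":[0,0,-0.2],"fingers":60},{"twist":[0,0,0],"dp":[0,0,-0.2],"fingers":60},{"twist":[0,0,0],"dp":[0,0,-0.2],"fingers":60},{"twist":[0,0,0],"dp":[0,0,0],"fingers":60}]'
cat > dish.py <<'E'
from st import *
for c in("wrist","scene","top"):
    r.read_camera(c)
    for d in r.silhouettes(c,"dish_center"):
      ys,xs=np.where(d['region']);q=proj(c,d['position'],.05);print(c,d['conf'],d['position'],[xs.min(),xs.max(),ys.min(),ys.max()],'stand',(q-o)@ex,(q-o)@e)
    if c=="wrist": cv2.imwrite(f"pics/last_{s['time']}.png",r.read_camera(c)[...,::-1])
E
python3 dish.py
```

```text
time: 12.1
eef_pos: [0.4153, -0.1922, 0.0185]
ee_rot: [-0.555, -0.438, 0.555, -0.438]
force: [0.0, -0.0, -0.4]
gripper_width: 0.642
t 12.1 tcp [ 0.4153 -0.1922  0.0185] stand 0.0009967781879453162 -0.0881622275932159 0.018538430776807537 f [ 0.0417 -0.017  -0.4153] g 0.6416678315258969
[-0.0001  0.0002 -1.    ] -0.9999996353691908
wrist 0.58 [140.3, 291.3] [np.int64(67), np.int64(220), np.int64(239), np.int64(345)] stand 0.009579894841217884 -0.01684606431492634
scene 0.81 [367.0, 266.5] [np.int64(350), np.int64(381), np.int64(255), np.int64(277)] stand -0.009239059193425008 -0.015097712552754465
scene 0.81 [302.1, 359.1] [np.int64(273), np.int64(327), np.int64(339), np.int64(383)] stand -0.10211819348868548 0.25379503299748446
top 0.86 [232.6, 277.4] [np.int64(206), np.int64(249), np.int64(257), np.int64(299)] stand -0.06439374113498918 0.21278372596624107
top 0.64 [268.6, 242.2] [np.int64(260), np.int64(279), np.int64(232), np.int64(249)] stand 0.01717466251737442 0.1636096749886499
top 0.5 [348.1, 270.5] [np.int64(341), np.int64(350), np.int64(262), np.int64(282)] stand 0.0014193217248557914 0.0033312643703631325
top 0.44 [248.3, 197.4] [np.int64(227), np.int64(268), np.int64(192), np.int64(202)] stand 0.09203699084489404 0.2240791104530058
```

The dish moved to y ≈ -0.016, with about 36 mm left to go. I'll push on slowly while watching the force.

```bash
python3 -m handwheel '[{"twist":[0,0,0],"dp":[0,0,-0.2],"fingers":60},{"twist":[0,0,0],"dp":[0,0,-0.2],"fingers":60},{"twist":[0,0,0],"dp":[0,0,-0.2],"fingers":60},{"twist":[0,0,0],"dp":[0,0,-0.15],"fingers":60},{"twist":[0,0,0],"dp":[0,0,0],"fingers":60}]' | grep -E "eef|force"
python3 -m handwheel '[{"twist":[0,0,0],"dp":[0,0,-0.05],"fingers":60},{"twist":[0,0,0],"dp":[0,0,-0.05],"fingers":60},{"twist":[0,0,0],"dp":[0,0,0],"fingers":60}]' | grep -E "eef|force"
python3 dish.py | grep -vE "top"
```

```text
eef_pos: [0.4222, -0.163, 0.0185]
force: [0.4, 0.4, -0.0]
eef_pos: [0.4231, -0.1597, 0.0186]
force: [-0.1, -0.2, -0.1]
t 13.45 tcp [ 0.4231 -0.1597  0.0186] stand 0.0011345925931148637 -0.054783560391249375 0.018561838815367077 f [-0.073  -0.2234 -0.065 ] g 0.6454476086911711
[ 0. -0. -1.] -0.9999999994410014
wrist 0.79 [143.3, 289.2] [np.int64(69), np.int64(221), np.int64(240), np.int64(346)] stand 0.010479677666186607 0.015696748031619214
scene 0.89 [300.1, 358.8] [np.int64(273), np.int64(327), np.int64(339), np.int64(383)] stand -0.09949914631704983 0.2552821081358558
scene 0.65 [359.0, 272.2] [np.int64(339), np.int64(371), np.int64(262), np.int64(283)] stand -0.011031345378333028 0.01169348899989299
```

```bash
for i in 1; do python3 -m handwheel '[{"twist":[0,0,0],"dp":[0,0,-0.05],"fingers":60},{"twist":[0,0,0],"dp":[0,0,-0.05],"fingers":60},{"twist":[0,0,0],"dp":[0,0,0],"fingers":60}]' | grep -E "eef|force"; done
python3 -m handwheel '[{"twist":[0,0,0],"dp":[0,0,-0.05],"fingers":60},{"twist":[0,0,0],"dp":[0,0,0],"fingers":60}]' | grep -E "eef|force"
python3 dish.py | grep -vE "top"
```

```text
eef_pos: [0.4241, -0.1556, 0.0186]
force: [-0.6, 0.7, 0.2]
eef_pos: [0.4248, -0.1543, 0.0189]
force: [-1.2, -2.8, 2.6]
t 14.425 tcp [ 0.4248 -0.1543  0.0189] stand 0.001536672626431133 -0.04914357951774572 0.018918561461643918 f [-1.201  -2.8068  2.5825] g 0.6447863931235216
[ 0.0006 -0.0009 -1.    ] -0.9999996597183854
wrist 0.65 [143.6, 287.4] [np.int64(73), np.int64(223), np.int64(240), np.int64(343)] stand 0.011513169739270315 0.021361825139901217
scene 0.8 [356.7, 272.3] [np.int64(337), np.int64(369), np.int64(262), np.int64(284)] stand -0.00797330912107759 0.014860814214094393
scene 0.7 [302.2, 361.1] [np.int64(273), np.int64(328), np.int64(338), np.int64(383)] stand -0.10521994801315383 0.2566528584009718
scene 0.25 [415.3, 250.0] [np.int64(397), np.int64(424), np.int64(242), np.int64(261)] stand -0.04261639685129919 -0.13331835072941184
```

```bash
python3 -m handwheel '[{"twist":[0,0,0],"dp":[0,0,-0.04],"fingers":60},{"twist":[0,0,0],"dp":[0,0,0],"fingers":60}]' | grep -E "eef|force"; python3 st.py
```

```text
eef_pos: [0.4251, -0.154, 0.0189]
force: [-4.2, -8.5, 5.1]
t 15.025 tcp [ 0.4251 -0.154   0.0189] stand 0.0016844258930091736 -0.04872771262443964 0.018940244036118402 f [-4.1731 -8.4891  5.1185] g 0.6476872214608028
[ 0.0004 -0.0029 -1.    ] -0.9999958281991881
```

The force rose to 9 N with under 0.5 mm of travel, so the dish is firmly on the stop. I'll back off, lift, close the fingers and cross to behind the lever.

```bash
python3 -m handwheel '[{"twist":[0,0,0],"dp":[0,0,0.3],"fingers":60},{"twist":[0,0,0],"dp":[0,0,0],"fingers":60},{"twist":[0,0,0],"dp":[-0.9,0,0],"fingers":60},{"twist":[0,0,0],"dp":[-1,0,0],"fingers":0},{"twist":[0,0,0],"dp":[-1,0,0],"fingers":0},{"twist":[0,0,0],"dp":[-1,0,0],"fingers":0},{"twist":[0,0,0],"dp":[-0.1,0,0],"fingers":0},{"twist":[0,0,0],"dp":[0,0,0],"fingers":0},{"twist":[0,0,0],"dp":[0,0,0],"fingers":0},{"twist":[0,0,0],"dp":[0,0,0],"fingers":0},{"twist":[0,0,0],"dp":[0,0,0],"fingers":0}]'
python3 dish.py
```

```text
time: 16.4
eef_pos: [0.4218, -0.1638, 0.1779]
ee_rot: [-0.555, -0.439, 0.555, -0.438]
force: [0.0, -0.3, 0.4]
gripper_width: 0.006
t 16.4 tcp [ 0.4218 -0.1638  0.1779] stand 0.0007504230993044236 -0.059044806170860956 0.17785468086217263 f [ 0.0116 -0.3315  0.4188] g 0.006302260775347701
[-0.0012  0.0009 -1.    ] -0.9999998239047483
wrist 0.65 [213.6, 222.5] [np.int64(175), np.int64(257), np.int64(183), np.int64(262)] stand -9.993053215146645e-05 0.021501218020343087
wrist 0.56 [26.7, 303.7] [np.int64(0), np.int64(54), np.int64(268), np.int64(329)] stand -0.06929427134128209 0.18086396109810574
scene 0.92 [300.5, 361.1] [np.int64(273), np.int64(327), np.int64(339), np.int64(383)] stand -0.10339010068953665 0.25828566597442737
scene 0.65 [355.7, 273.8] [np.int64(337), np.int64(369), np.int64(262), np.int64(284)] stand -0.010021539122219291 0.02033332288951394
top 0.92 [227.2, 278.4] [np.int64(207), np.int64(249), np.int64(257), np.int64(299)] stand -0.06871098764755107 0.22224433546400915
top 0.66 [326.7, 268.0] [np.int64(323), np.int64(334), np.int64(256), np.int64(285)] stand -0.003809360165376527 0.04384855393991858
top 0.29 [297.4, 256.9] [np.int64(285), np.int64(315), np.int64(243), np.int64(267)] stand 0.003195221635052935 0.10310989340559203
```

The dish is unobstructed in the wrist view and reads y ≈ 0.0215, x ≈ 0, so it is home.

```bash
python3 -m handwheel '[{"twist":[0,0,0],"dp":[0,0,-1],"fingers":0},{"twist":[0,0,0],"dp":[0,0,-1],"fingers":0},{"twist":[0,0,0],"dp":[0,0,-1],"fingers":0},{"twist":[0,0,0],"dp":[0,0,-1],"fingers":0},{"twist":[0,0,0],"dp":[0,0,-1],"fingers":0},{"twist":[0,0,0],"dp":[0,0,-0.3],"fingers":0},{"twist":[0,0,0],"dp":[0,0,0],"fingers":0},{"twist":[0,0,0],"dp":[0,0,0],"fingers":0}]' | grep -E "time|force"
python3 st.py
```

```text
time: 17.75
force: [-0.7, -0.6, -0.1]
t 17.75 tcp [0.4712 0.0412 0.1785] stand 0.0012435917470498279 0.15178086723510295 0.17852842632219146 f [-0.7098 -0.6247 -0.0901] g 0.006920033460401621
[-0.0002 -0.0005 -1.    ] -0.9999995622334987
```

```bash
python3 -m handwheel '[{"twist":[0,0,0],"dp":[0.6,0,0],"fingers":0},{"twist":[0,0,0],"dp":[0.6,0,0],"fingers":0},{"twist":[0,0,0],"dp":[0.35,0,0],"fingers":0},{"twist":[0,0,0],"dp":[0,0,-0.2],"fingers":0},{"twist":[0,0,0],"dp":[0,0,-0.2],"fingers":0},{"twist":[0,0,0],"dp":[0,0,-0.2],"fingers":0},{"twist":[0,0,0],"dp":[0,0,-0.2],"fingers":0},{"twist":[0,0,0],"dp":[0,0,-0.2],"fingers":0},{"twist":[0,0,0],"dp":[0,0,0],"fingers":0}]' | grep -E "time|force"
python3 st.py
python3 - <<'E'
from h import *
o,e,ex=np.load('o.npy')
for c in("scene","top"):
    r.read_camera(c)
    for l in("clamp_lever","lever_tab"):
        for d in r.boxes_of(c,l): print(c,l,d['conf'],d['position'])
print([(a,pix("scene",o+e*(.075+.092*np.sin(.35-a))+[0,0,.064+.092*np.cos(.35-a)])) for a in(0,.35,.79,1.9)])
E
```

```text
time: 18.88
force: [-0.6, -0.2, -0.1]
t 18.875 tcp [0.4807 0.0818 0.1166] stand 0.001012352631980986 0.19350432431292638 0.11661383785502058 f [-0.6331 -0.2268 -0.1347] g 0.004021019450662198
[ 0.0001  0.     -1.    ] -0.9999992730906906
scene clamp_lever 0.65 [418.0, 250.5]
scene clamp_lever 0.55 [357.4, 271.2]
scene lever_tab 0.86 [325.6, 251.4]
top clamp_lever 0.78 [299.7, 255.2]
top clamp_lever 0.52 [362.4, 272.1]
top lever_tab 0.82 [299.4, 255.8]
[(0, [np.float64(319.3467088486389), np.float64(240.95135662789895)]), (0.35, [np.float64(331.82894688836467), np.float64(231.74890927391453)]), (0.79, [np.float64(346.54753648314266), np.float64(228.81912956107755)]), (1.9, [np.float64(364.05003286466246), np.float64(257.4734542261099)])]
```

I used the wrong sign: +dz is stand −y. The move went away from the lever, at a safe height and with no contact force. Now I'll push towards −y.

```bash
python3 -m handwheel '[{"twist":[0,0,0],"dp":[0,0,0.5],"fingers":0},{"twist":[0,0,0],"dp":[0,0,0.5],"fingers":0},{"twist":[0,0,0],"dp":[0,0,0.3],"fingers":0},{"twist":[0,0,0],"dp":[0,0,0.2],"fingers":0},{"twist":[0,0,0],"dp":[0,0,0.2],"fingers":0},{"twist":[0,0,0],"dp":[0,0,0.2],"fingers":0},{"twist":[0,0,0],"dp":[0,0,0],"fingers":0}]' | grep -E "time|force"
python3 st.py
python3 -m handwheel '[{"twist":[0,0,0],"dp":[0,0,0.2],"fingers":0},{"twist":[0,0,0],"dp":[0,0,0.2],"fingers":0},{"twist":[0,0,0],"dp":[0,0,0.2],"fingers":0},{"twist":[0,0,0],"dp":[0,0,0],"fingers":0}]' | grep -E "time|force"
python3 st.py
```

```text
time: 20.05
force: [1.5, 2.4, 3.1]
t 20.05 tcp [0.4633 0.0068 0.1168] stand 0.0015350682592836246 0.11655131649074817 0.11680505936600483 f [1.4819 2.3624 3.1424] g 0.006040458490674148
[ 0.001  -0.0002 -1.    ] -0.999999907981579
time: 20.55
force: [0.9, 1.7, 0.5]
t 20.55 tcp [ 0.4569 -0.017   0.1163] stand 0.0008395888127062015 0.09190434179480221 0.11630032982019584 f [0.9315 1.7347 0.4931] g 0.00224685413817189
[-0.0009 -0.0003 -1.    ] -0.9999993493396832
```

The lever is moving, with about 2–3 N of contact force. I'll continue past the dead point.

```bash
python3 -m handwheel '[{"twist":[0,0,0],"dp":[0,0,0.2],"fingers":0},{"twist":[0,0,0],"dp":[0,0,0.2],"fingers":0},{"twist":[0,0,0],"dp":[0,0,0.2],"fingers":0},{"twist":[0,0,0],"dp":[0,0,0.2],"fingers":0},{"twist":[0,0,0],"dp":[0,0,0],"fingers":0}]' | grep -E "time|force"
python3 -m handwheel '[{"twist":[0,0,0],"dp":[0,0,0.2],"fingers":0},{"twist":[0,0,0],"dp":[0,0,0.2],"fingers":0},{"twist":[0,0,0],"dp":[0,0,0],"fingers":0},{"twist":[0,0,0],"dp":[0,0,0],"fingers":0}]' | grep -E "time|force"
python3 st.py
python3 - <<'E'
from h import *
for c in("scene",):
    r.read_camera(c)
    for l in("clamp_lever","lever_tab"):
        for d in r.boxes_of(c,l): print(c,l,d['conf'],d['position'])
E
```

```text
time: 21.18
force: [0.8, 0.9, 0.3]
time: 21.68
force: [0.3, -0.5, 0.2]
t 21.675 tcp [ 0.4462 -0.0629  0.1166] stand 0.001118786112551871 0.0447556502982261 0.11657377857742822 f [ 0.3206 -0.5335  0.2392] g 0.0035657215116488925
[ 0.      0.0001 -1.    ] -0.9999999689242287
scene clamp_lever 0.85 [352.4, 257.2]
scene lever_tab 0.55 [347.1, 256.1]
```

The contact force is gone and the lever is detected at its locked position. I'll lift clear and check with the last picture.

```bash
python3 -m handwheel '[{"twist":[0,0,0],"dp":[-0.8,0,0],"fingers":0},{"twist":[0,0,0],"dp":[-1,0,0],"fingers":0},{"twist":[0,0,0],"dp":[-1,0,0],"fingers":0},{"twist":[0,0,0],"dp":[0,0,0],"fingers":0},{"twist":[0,0,0],"dp":[0,0,0],"fingers":0}]' | grep -E "time|force"
python3 st.py
python3 dish.py
python3 - <<'E'
from h import *
o,e,ex=np.load('o.npy')
a=r.read_camera("scene");t=r.read_camera("wrist")
for l in("lever_tab","clamp_lever"):
    r.read_camera("scene");print(l,[(d['conf'],d['position']) for d in r.boxes_of("scene",l)])
r.read_camera("top")
for l in("dropper_bottle","tape","tube"): print(l,[(round(d['conf'],2),d['position']) for d in r.boxes_of("top",l)])
C=np.zeros((600,800,3),np.uint8);C[:480,:400]=cv2.resize(a[200:320,280:380,::-1],None,fx=4,fy=4,interpolation=cv2.INTER_CUBIC);C[:300,400:]=cv2.resize(t[...,::-1],(400,300));cv2.imwrite("pics/final.png",C)
E
```

```text
time: 22.45
force: [-0.9, -0.3, -0.6]
t 22.45 tcp [ 0.4458 -0.0625  0.2279] stand 0.00062153774577673 0.04502521429384421 0.22790472178782675 f [-0.8522 -0.2733 -0.5772] g 0.0023031942210075705
[-0.0008  0.0003 -1.    ] -0.9999999526318412
t 22.45 tcp [ 0.4458 -0.0625  0.2279] stand 0.00062153774577673 0.04502521429384421 0.22790472178782675 f [-0.8522 -0.2733 -0.5772] g 0.0023031942210075705
[-0.0008  0.0003 -1.    ] -0.9999999526318412
wrist 0.69 [346.6, 201.1] [np.int64(317), np.int64(376), np.int64(175), np.int64(243)] stand 0.0065586647581332164 0.018595064519412455
wrist 0.61 [137.1, 262.9] [np.int64(95), np.int64(182), np.int64(225), np.int64(306)] stand -0.051733735781388436 0.2118068618140838
scene 0.88 [301.1, 357.9] [np.int64(273), np.int64(327), np.int64(339), np.int64(383)] stand -0.09921932229764699 0.25297562583075867
scene 0.6 [361.8, 277.2] [np.int64(346), np.int64(369), np.int64(264), np.int64(285)] stand -0.02633149217074242 0.022211034778458552
top 0.7 [243.1, 283.8] [np.int64(228), np.int64(249), np.int64(265), np.int64(299)] stand -0.0712384716566825 0.19024868218138172
top 0.53 [336.4, 281.5] [np.int64(326), np.int64(343), np.int64(279), np.int64(286)] stand -0.024156802663101353 0.019858376305831323
lever_tab [(0.9, [354.0, 267.3])]
clamp_lever [(0.57, [352.1, 266.8])]
dropper_bottle []
tape [(0.69, [444.7, 297.5])]
tube []
```

View pics/final.png

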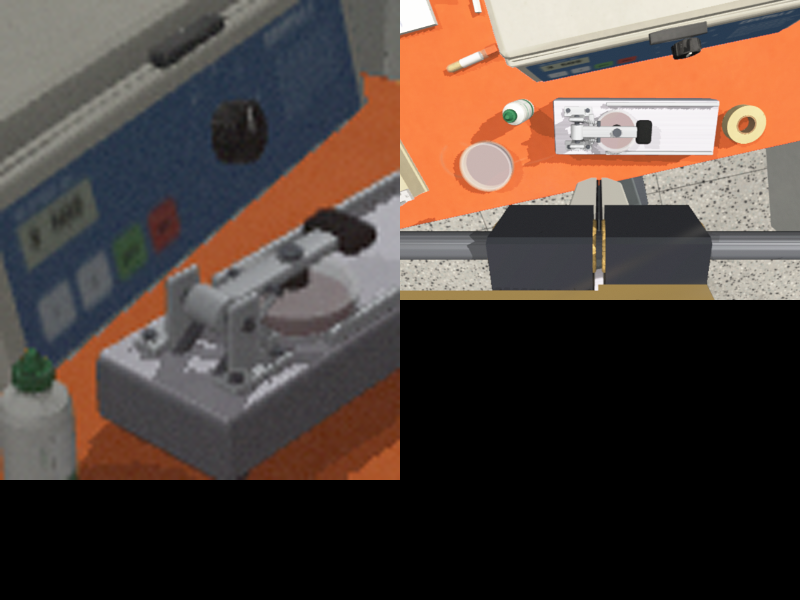

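The last view shows the lever level with its foot on the dish. The tab is at about (365,257), against a prediction of (364,257) when locked. The dish is under the window and covers it, and the bystanders are in place.

```bash
python3 -c "
from bench import r
print(r.finish_job(), r.state()['time'])"
```

```text
the job is handed in; nothing more can be done
the job is handed in; nothing more can be done
```

I pushed the dish home against the stop with the back of one finger, then pushed the lever past its dead point, and it snapped down onto the dish. I lifted the arm clear and handed the job in; the clock read about 22.5 s at the last reading, and no verdict is reported.

**Final checks**
- **Dish:** it met the stop firmly, with the force rising to about 9 N for under 0.5 mm of travel. An unobstructed view then put its centre at y ≈ 21.5 mm of the stand (home is 20 mm).
- **Lever:** the last picture shows it level with its foot on the dish. The tab is within a pixel or so of where it should be when locked. I could not read the lever angle or the foot's force directly.
- **Robot:** its force was back to noise level, under 1.5 N, with the fingers well above everything.
- **Bystanders:** the bottle, tape and tube look undisturbed in that picture. At the end the network found only the tape in the top view, so I judged the bottle and tube by eye.

**What disagreed**
- **Fingertip height:** the real fingertips were about 27 mm above the reported TCP. My first two pushes therefore passed over the dish without touching it, and I found the deck height by touch.
- **Dish position after locking:** the detections disagreed sideways by up to 26 mm because the lever hid part of the dish. Along the channel they agreed with home to about 2 mm.
- **Sign error:** one lever move went 40 mm the wrong way, at a safe height and without contact.

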